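Switch off the curing lamp, then raise the sprung hood past balance and hold it just below

TASK

On the light-curing unit on the bench, first turn the lamp dial until its pointer reads zero, with the hood still shut. Then take the hood by its bar and raise it past its balance point (about 50 degrees open), without letting it spring up to its stop, ease it back and finish while holding it still about ten degrees below the balance point, where its weight leans on you: do not let go at the end. Leave the dial at zero and do not disturb the jar, the plaster model and the bowl.

Things in the scene. Friction and masses are not known exactly. Their poses are not given: they have to be found in the camera images.
- unit: Fixed white light-curing unit. Origin: on the bench under the centre of its chamber (220 x 222 mm, 70 mm high, covered by the hood). x runs from its front to its back (front roughly to the robot), y left, z up; yaw up to 0.3 rad either way. On its right (y -118 to -263 mm, x -110 to 110 mm) a grey console 100 mm high carries the lamp dial.
- dial_grip (a point): Black dial: disc 52 mm across (top 111 mm above the bench) with an upright bar grip 48 mm long, 14 mm thick, top at 145 mm. The point is on the vertical turning axis, 23 mm above the disc, 30 mm in front of and 190 mm right of the unit's origin. Own x runs along the bar; its -x end, with a white line, is the pointer. Grip the bar across its thickness (own y).
- dial (a joint): Dial angle, rad: 0 with the pointer at the zero mark, the one long stroke of the scale, straight to the unit's front (-x); positive is clockwise from above. Turns from -0.5 to 1.7, starts between 0.6 and 1.3, stays where left (friction 0.04 N m); no stop or detent at zero.
- hood_bar (a point): Middle of the hood's round steel lifting bar: 14 mm thick, 100 mm long along the unit's y, on two end posts, 45 mm above the hood's top, 33 mm behind its front edge, 162 mm above the bench when shut. In the hood's frame (the unit's when shut) 175 mm in front of (-x) and 90 mm above the hinge; it and its axes swing with the hood. The bar can turn between fingers.
- hood_hinge (a point): Middle of the hood's hinge line, at the unit's back, 100 mm behind the unit's origin and 72 mm above the bench. The hinge line runs along the unit's y. Its axes swing with the hood.
- hood (a joint): Hood opening, rad: 0 shut (start), grows as its front rises, stop at 1.4. White, 212 x 220 mm, 45 mm high, 0.95 kg, spring-assisted: balances at 0.87 rad (50 degrees). Below that it falls shut by itself (0.16 N m at 0.70 rad, 0.6 N m shut); above, it springs up to the stop by itself. Hinge friction 0.02 N m.
- jar: Bystander: amber jar, 52 mm across, 70 mm high, standing on the bench left of the unit. Origin: centre of its underside.
- model: Bystander: plaster dental model, 60 x 70 mm, 32 mm high, on the bench left of the unit's front. Origin: centre of its underside.
- bowl: Bystander: black rubber mixing bowl, 80 mm across, 50 mm high, on the bench right of the console. Origin: centre of its underside.

How it is judged:
By the outcome, as a careful person would: the job done as asked, in the order asked, and still so for the second after the job is handed in, while the arm keeps its last pose, push and grip.
It also fails if it takes over 51 s, if anything falls off the work surface, if the arm or the gripper's body presses on something with over 40 N, if the wrist force passes 120 N, or if a joint passes its speed limit or range.

ROBOT

A 6-joint arm with a two-finger parallel gripper is mounted at the origin on the work surface. World frame = base frame: x ahead of the robot, y to its left, z up, the work surface at z = 0. Lengths are in mm, angles in rad, forces in N, time in s.
With the tool pointing down it reaches from about 350 to 875 mm from the base axis. Payload 4.2 kg.
Tool frame: the origin (TCP) lies at the very end of the fingers, on their centre line; the grasp point (between the pads) lies 19 mm behind it; z points along the fingers, y is the line along which they close (so a half turn about z gives the same grasp; the last joint's range is limited). The gripper opens to 85 mm and grips with 20 to 120 N. Pads are 22 mm wide; open, the fingers measure 114 mm over their backs; the gripper's body (76 mm by 85 mm) begins 54 mm behind the grasp point. The pads swing forward as they close: fully open they stand 13 mm farther back than shut.
Start: joints at [-0.958, 0.385, 0.008, 0, -1.194, -0.259], TCP at [216.555, -586.262, 231.312] pointing down, gripper open.
Joint ranges: [-3.14, 3.14], [-1.21, 2.06], [-1.07, 1.41], [-3.16, 2.05], [-2.99, -0.16], [-3.1, 3.1]. Speed limits (rad/s): [2.79, 2.79, 3.14, 3.14, 3.14, 3.14].

INTERFACE

Orientations are given as a unit quaternion [x, y, z, w].
In Python, from bench import arm gives the robot as it stands.
- The arm moves only by the tool servo_tool, never from a script. Its argument "rows" is a list that holds one entry, the list of rows, each a list of 7 numbers: the finger opening in mm, from 0 to 85.4, then the shift along the tool's x, y, z in mm, then the turn, a rotation vector about the tool's x, y, z in rad. A call has 1 to 10 rows; each row is the pose to reach, as a shift and turn from the pose commanded when the call began, along the tool's axes at that moment; what a row does not reach only later rows make up. A row lasts 1/8 s, in which the tool goes at most 62.5 mm and 10.7 degrees, less where a joint would pass 70% of its speed; a pose out of reach is approached as far as the arm can. A call with a gripper value outside its range is refused whole. The fingers move at their own pace and stop on an object; the grip force is fixed at half the most. Time passes only in rows, so rows that repeat a pose let the fingers close. It gives the time, the measured TCP pose, the force, the opening and the grip force at its end, in the units of the state.
- arm.read_state(): the state, without advancing time (a new reading comes with each control period).
- arm.get_image(name): name is "scene" or "top"; returns the picture (384x512x3 uint8, red, green, blue); there is no depth.
- arm.camera_params(name): a dict with "intrinsics" (3x3 intrinsics, pixels), "R" (3x3) and "t" (3): a world point X has camera coordinates R X + t. Camera axes: x right, y down, z forward; pixel columns grow to the right and rows downward; lengths in mm; the calibration is good to about 2 mm. A picture is of the moment at which its call begins. camera_params takes no time and is no camera call.
- arm.job_done(): hands the job in; it is judged then, once.
The state is a dict: "clock": time; "joints": joint angles; "joint_vel": joint speeds; "joint_efforts": joint torques, N m; "position": TCP position; "ee_rot": TCP orientation; "contact_force": force on the tool from outside, world axes, zero at the start; "wrist_torque": the same for the moment, N m; "gripper_width": finger opening in mm; "grasp_force": force on a finger pad.
Only numpy, scipy, OpenCV 4.12 (cv2) and the standard library are available. Lean on these libraries where they do the work, as an engineer would, in place of code of your own. Each camera call takes 0.05 s, during which the arm holds its last target. There are 200 camera calls.

## Working session

There is one attempt and no reset: what is moved stays moved. The work goes in short steps, Python scripts to look and compute and a tool call to move; the robot and the scene stay as the last step left them, time stands still between calls to the robot, and variables do not carry over. Pictures are saved under pics/ and viewed, at most 10 in all, crops included, and the job is handed in when it is done.

Besides the shell and the picture viewer there is one more tool, called after "Request:" as name(argument=value, ...) on one line, values as JSON. servo_tool: Moves the arm, as the interface text tells. Its arguments: {"type":"object","properties":{"rows":{"type":"array"}},"required":["rows"]}

```bash
mkdir -p pics; ls
python3 - <<'E'
from bench import arm
import cv2
for n in("scene","top"):
    cv2.imwrite(f"pics/{n}0.png",arm.get_image(n)[:,:,::-1])
    p=arm.camera_params(n);print(n,p)
print(arm.read_state())
E
```

```text
pics
scene {'intrinsics': array([[376.43718128,   0.        , 253.51213209],
       [  0.        , 376.43718128, 185.95292671],
       [  0.        ,   0.        ,   1.        ]]), 'R': array([[ 0.66365885,  0.74792157, -0.01304809],
       [ 0.52430125, -0.47753202, -0.70503289],
       [-0.53354018,  0.46106019, -0.70905456]]), 't': array([-398.34602367, -177.68307794, 1183.77225308])}
top {'intrinsics': array([[426.86106697,   0.        , 252.56279873],
       [  0.        , 426.86106697, 187.90934816],
       [  0.        ,   0.        ,   1.        ]]), 'R': array([[ 0.03082945, -0.99951728,  0.00383962],
       [-0.97669252, -0.03094137, -0.2124014 ],
       [ 0.21241768,  0.00279809, -0.97717496]]), 't': array([  24.5426034 ,  594.28346885, 1180.77890571])}
{'clock': 0.1, 'joints': array([-9.58377201e-01,  3.85472603e-01,  6.76923600e-03, -4.36697341e-04,
       -1.19399936e+00, -2.58608705e-01]), 'joint_vel': array([-0.0008998 , -0.00277817,  0.00377151,  0.00055865,  0.00016276,
        0.00220314]), 'joint_efforts': array([-9.03765340e-04, -3.93319881e+01,  1.88930047e+01,  4.19791371e+00,
       -2.54239079e-03,  4.18831945e-06]), 'position': array([ 216.38903103, -585.79169082,  230.33762003]), 'ee_rot': array([-1.75904571e-01,  9.84406741e-01,  9.49842815e-04, -2.18122924e-04]), 'contact_force': array([ 0.41369271, -0.54920812,  0.30489592]), 'wrist_torque': array([-0.04039856,  0.02011968, -0.03133421]), 'grasp_force': 0.0, 'gripper_width': 85.37668212125888}
```

View pics/top0.png

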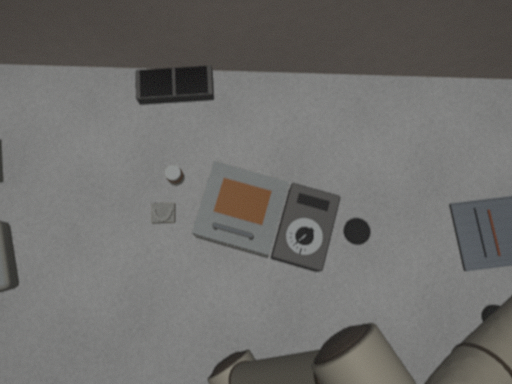

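View pics/scene0.png

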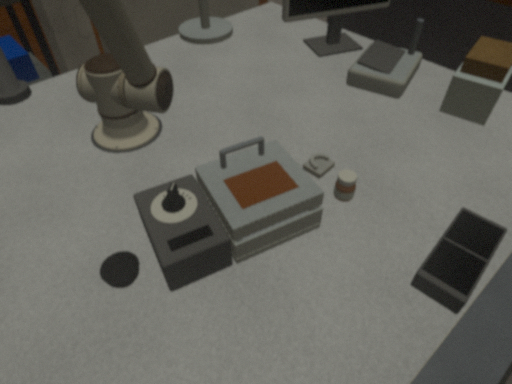

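The top view shows the orange hood label near (243,201), the lifting bar near (233,231) and the dial near (305,236). The bowl is at (357,231), the jar at (173,173) and the model at (163,213). Next I'll measure them.

```bash
cat > h.py <<'E'
import numpy as np, cv2
from bench import arm
def ray(n,uv,z):
    p=arm.camera_params(n);K,R,t=(np.array(p[k],float) for k in("intrinsics","R","t"))
    c=-R.T@t; d=R.T@np.linalg.inv(K)@np.array([uv[0],uv[1],1.])
    return c+d*(z-c[2])/d[2]
def proj(n,X):
    p=arm.camera_params(n);x=p["intrinsics"]@(p["R"]@np.asarray(X)+p["t"]);return x[:2]/x[2]
E
python3 - <<'E'
from h import *
im=cv2.imread("pics/top0.png");hsv=cv2.cvtColor(im,cv2.COLOR_BGR2HSV)
m=cv2.inRange(hsv,(3,110,60),(25,255,255));m[:150]=0;m[240:]=0;m[:,:200]=0;m[:,290:]=0
c=max(cv2.findContours(m,0,2)[0],key=cv2.contourArea)
q=cv2.boxPoints(cv2.minAreaRect(c));P=np.array([ray("top",a,118) for a in q]);print("label",q.tolist(),P.round(1).tolist(),np.linalg.norm(np.diff(P,axis=0),axis=1))
for i in range(3):
    d=P[i+1]-P[i];print("edge",np.arctan2(d[1],d[0]))
g=im.max(2)
roi=np.zeros_like(g);cv2.circle(roi,(304,237),26,255,-1)
m=cv2.inRange(g,150,255)&roi
c=max(cv2.findContours(m,0,2)[0],key=cv2.contourArea);e=cv2.fitEllipse(cv2.convexHull(c));print("ring",e,ray("top",e[0],100))
# dark dial
m=cv2.inRange(g,0,45)&roi
c=max(cv2.findContours(m,0,2)[0],key=cv2.contourArea);print("dial",cv2.minEnclosingCircle(c),ray("top",cv2.minEnclosingCircle(c)[0],115))
a=cv2.resize(im[205:275,200:345],None,fx=5.5,fy=5.5,interpolation=cv2.INTER_CUBIC)
im2=cv2.imread("pics/scene0.png");b=cv2.resize(im2[175:235,130:275],None,fx=5.5,fy=5.5,interpolation=cv2.INTER_CUBIC)
b=b[:600-a.shape[0]];cv2.imwrite("pics/c1.png",np.vstack([a,b])[:,:800])
E
```

```text
label [[214.18869018554688, 210.33963012695312], [223.47171020507812, 177.84906005859375], [270.3584899902344, 191.24526977539062], [261.0754699707031, 223.73583984375]] [[514.9, 146.6, 118.0], [607.7, 125.2, 118.0], [573.5, -6.8, 118.0], [481.9, 16.6, 118.0]] [ 95.17147349 136.39238544  94.54119212]
edge -0.22648719610991974
edge -1.8238722477515483
edge 2.8915478753176123Traceback (most recent call last):
  File "<stdin>", line 11, in <module>
ValueError: max() iterable argument is empty
```

Run:
```python
from h import *
im=cv2.imread("pics/top0.png")
g=im.max(2)
print(g[237,285:326])
roi=np.zeros_like(g);cv2.circle(roi,(304,237),26,255,-1)
m=cv2.inRange(g,115,255)&roi
cs=cv2.findContours(m,0,2)[0]
c=max(cs,key=cv2.contourArea);e=cv2.fitEllipse(cv2.convexHull(c));print("ring",e,ray("top",e[0],100))
m=cv2.inRange(g,0,40)&roi
c=max(cv2.findContours(m,0,2)[0],key=cv2.contourArea);print("dial",cv2.minEnclosingCircle(c),ray("top",cv2.minEnclosingCircle(c)[0],115))
a=cv2.resize(im[205:275,200:345],None,fx=5.5,fy=5.5,interpolation=cv2.INTER_CUBIC)
im2=cv2.imread("pics/scene0.png");b=cv2.resize(im2[170:235,130:275],None,fx=5.5,fy=5.5,interpolation=cv2.INTER_CUBIC)
b=b[:600-a.shape[0]];cv2.imwrite("pics/c1.png",np.vstack([a,b])[:600,:797])
```

```text
[ 95 120 136 140 131 122 127 137 145 132  95  55  41  43  43  59  84 102
 103  83  57  39  41  39  44  46  40  46  88 126 141 143 142 142 143 144
 140 116  90  82  78]
ring ((303.9009704589844, 235.9476318359375), (35.8126220703125, 36.77590560913086), 141.5057373046875) [ 454.10365611 -102.94858511  100.        ]
dial ((306.0, 235.5), 7.43313455581665) [ 453.91061962 -106.85610425  115.        ]
```

View pics/c1.png

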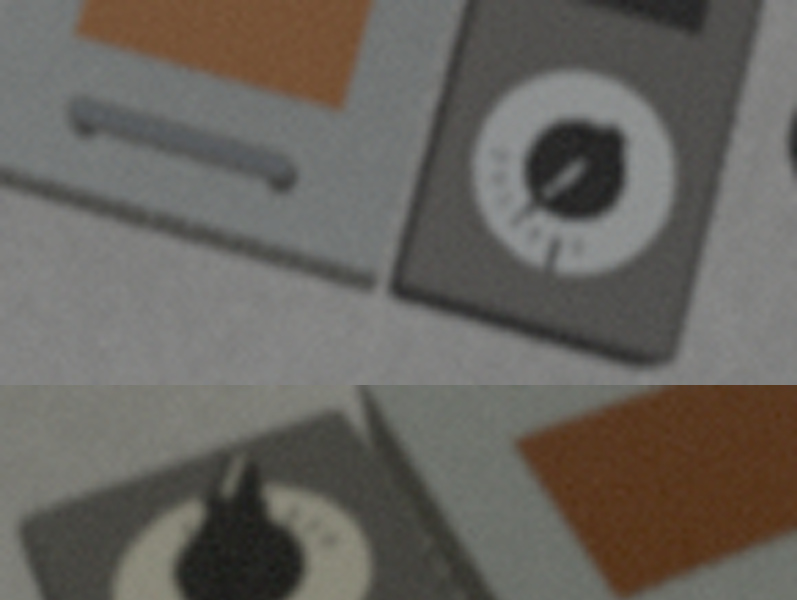

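The crop shows the dial centred at about (304,236) px. Its white pointer line runs toward lower left, about 45° in the image, and the long zero stroke is near (301,249). The bar runs from (214,224) to (252,236). Next I'll refine the yaw and work out the first move.

```bash
cat >> h.py <<'E'
from scipy.spatial.transform import Rotation as Ro
YAW=-0.245; DIAL=np.array([454.1,-103.5])
def Rz(a): return np.array([[np.cos(a),-np.sin(a)],[np.sin(a),np.cos(a)]])
def origin(): return DIAL-Rz(YAW)@np.array([-30,-190.])
def unit(x,y,z): return np.r_[origin()+Rz(YAW)@np.array([x,y]),z]
def down(h): # tool y heading h, z down
    y=np.array([np.cos(h),np.sin(h),0]);z=np.array([0,0,-1.]);return Ro.from_matrix(np.c_[np.cross(y,z),y,z])
def rel(pos,h=None):
    s=arm.read_state();R=Ro.from_quat(s["ee_rot"])
    d=R.inv().apply(np.asarray(pos)-s["position"]); r=(R.inv()*(down(h) if h is not None else R)).as_rotvec()
    print("rel",d.round(1),r.round(3))
E
python3 - <<'E'
from h import *
im=cv2.imread("pics/top0.png");g=im.max(2)
def head(a,b,z):
    d=ray("top",a,z)-ray("top",b,z);return np.arctan2(d[1],d[0]),np.linalg.norm(d)
c=lambda x,y:(200+(x+.5)/5.5-.5,205+(y+.5)/5.5-.5)
print("bar",head(c(80,105),c(290,172),162), "exp heading y axis = yaw+1.571")
print("bar mid",ray("top",c(185,141),162),"pred",unit(-75,0,162),"origin",origin())
print("zero stroke",head(c(573,172),c(554,248),100), "console front",head(c(395,290),c(650,362),100))
print("pointer",head(c(587,161),c(545,198),145),"own x heading=yaw-theta")
m=cv2.inRange(g,48,95);m[:,:272]=0;m[:182]=0;m[272:]=0;m[:,341:]=0
m=cv2.morphologyEx(m,cv2.MORPH_OPEN,np.ones((3,3)))
k=max(cv2.findContours(m,0,2)[0],key=cv2.contourArea);q=cv2.boxPoints(cv2.minAreaRect(k))
for i in range(4): print("console edge",q[i],head(q[(i+1)%4],q[i],100))
E
```

```text
bar (np.float64(1.293464187057334), np.float64(105.44089723233506)) exp heading y axis = yaw+1.571
bar mid [456.72585701  90.00977168 162.        ] pred [456.52952209  91.74112636 162.        ] origin [529.28982146  73.549402  ]
zero stroke (np.float64(-0.23831397789481887), np.float64(39.29272127774696)) console front (np.float64(1.3290278984128472), np.float64(130.44962494076464))
pointer (np.float64(-0.8293346048149173), np.float64(27.35120638289796)) own x heading=yaw-theta
console edge [269.24985 259.17563] (np.float64(-0.24404603823032417), np.float64(225.37094964816356))
console edge [290.16202 181.80055] (np.float64(-1.8110230096519915), np.float64(150.8982664382195))
console edge [341.97208 195.80328] (np.float64(2.871969809864727), np.float64(224.02810274190188))
console edge [321.0599  273.17834] (np.float64(1.3404745866416286), np.float64(145.18154004281152))
```

Run:
```python
from h import *
rel([454,-103.5,215],0.72)
```

```text
rel [-389.9  370.1   16. ] [ 2.000e-03 -1.000e-03  1.204e+00]
```

Request:
servo_tool(rows=[[[50,-45,45,0,0,0,0.14],[50,-90,86,3,0,0,0.28],[50,-135,128,6,0,0,0.42],[50,-180,171,8,0,0,0.56],[50,-225,214,10,0,0,0.7],[50,-270,256,12,0,0,0.84],[50,-315,300,14,0,0,0.98],[50,-355,338,16,0,0,1.12],[50,-390,370,16,0,0,1.204],[50,-390,370,16,0,0,1.204]]])

```text
clock: 1.35
position: [455.2, -101.7, 215.0]
ee_rot: [0.41, 0.912, -0.0, -0.0]
contact_force: [0.1, -0.1, 0.4]
gripper_width: 50.1
grasp_force: 0.0
```

Run:
```python
from h import *
rel([454,-103.5,117],0.72)
im=arm.get_image("scene");cv2.imwrite("pics/s2.png",cv2.resize(im[90:270,90:330,::-1],None,fx=3,fy=3))
s=arm.read_state();print(s["position"],s["gripper_width"],s["clock"])
```

```text
rel [-0.6 -2.1 98. ] [-0.    -0.     0.005]
[ 454.31852749 -102.85002     214.85983134] 50.03136303187028 1.4
```

View pics/s2.png

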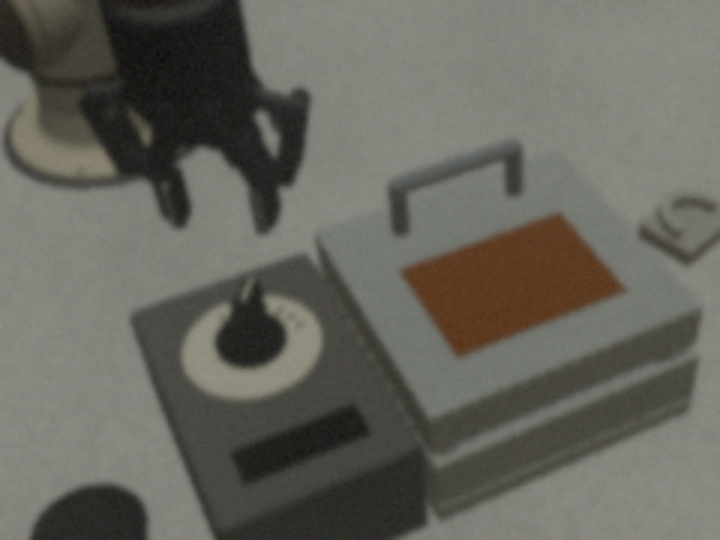

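The gripper hangs above the dial: fingertips at crop (175,225) and (262,230), bar at (250,300). The fingers straddle the bar's thickness, so I'll descend, then close.

Request:
servo_tool(rows=[[[50,0,-1,40,0,0,0],[50,0,-1,75,0,0,0],[50,0,-1,98,0,0,0],[50,0,-1,98,0,0,0],[30,0,-1,98,0,0,0],[22,0,-1,98,0,0,0],[16,0,-1,98,0,0,0],[8,0,-1,98,0,0,0],[8,0,-1,98,0,0,0],[8,0,-1,98,0,0,0]]])

```text
clock: 2.65
position: [456.1, -103.6, 118.9]
ee_rot: [0.412, 0.911, 0.002, 0.003]
contact_force: [3.2, 5.5, 2.5]
gripper_width: 13.1
grasp_force: 58.9
```

Run:
```python
from h import *
rel([454,-103.5,117],YAW+np.pi/2)
s=arm.read_state();print(s["position"],s["gripper_width"],s["clock"],s["contact_force"],s["wrist_torque"],s["grasp_force"])
```

```text
rel [ 1.5 -1.5  1.9] [ 0.005  0.005 -0.604]
[ 456.11603953 -103.60463487  118.87847041] 13.116640076241785 2.65 [3.16429929 5.47092894 2.49753163] [ 1.52838692 -0.6192067  -0.0593603 ] 58.871541023254395
```

Request:
servo_tool(rows=[[[8,0,1,0,0,0,-0.1],[8,0,1,0,0,0,-0.2],[8,0,1,0,0,0,-0.3],[8,0,1,0,0,0,-0.4],[8,0,1,0,0,0,-0.5],[8,0,1,0,0,0,-0.56],[8,0,1,0,0,0,-0.604],[8,0,1,0,0,0,-0.604],[8,0,1,0,0,0,-0.604]]])

```text
clock: 3.78
position: [456.5, -103.1, 118.9]
ee_rot: [0.122, 0.992, 0.001, 0.003]
contact_force: [1.5, 5.1, 3.2]
gripper_width: 13.2
grasp_force: 59.0
```

Run:
```python
from h import *
rel([454,-103.5,117],YAW+np.pi/2)
s=arm.read_state();print(s["position"],s["gripper_width"],s["clock"],s["contact_force"],s["wrist_torque"],s["grasp_force"])
```

```text
rel [ 2.3 -1.   1.8] [ 0.002  0.005 -0.   ]
[ 456.45749504 -103.10716312  118.86162882] 13.211611654389168 3.775 [1.54580907 5.08099077 3.17624688] [ 1.37094755 -0.37538984 -0.00327747] 58.98276686668396
```

Request:
servo_tool(rows=[[[20,0,0,0,0,0,0],[35,0,0,0,0,0,0],[50,0,0,0,0,0,0],[50,0,0,-30,0,0,0],[50,0,0,-80,0,0,0],[50,0,0,-110,0,0,0],[50,0,0,-110,0,0,0]]])

```text
clock: 4.65
position: [455.5, -104.2, 229.7]
ee_rot: [0.123, 0.992, 0.0, 0.003]
contact_force: [-0.1, -0.4, -0.7]
gripper_width: 50.0
grasp_force: 0.0
```

Run:
```python
from h import *
rel(unit(-75,0,225),YAW)
rel(unit(-75,0,225),YAW+np.pi)
s=arm.read_state();print(s["position"],s["joints"].round(2),s["gripper_width"],s["clock"],s["contact_force"])
```

```text
rel [ 46.7 190.2   4.8] [0.006 0.003 1.57 ]
rel [ 46.7 190.2   4.8] [-0.003  0.006 -1.572]
[ 455.46472257 -104.1622086   229.74609573] [ 0.12  0.11 -0.37  0.   -1.09 -1.94] 50.046213778581865 4.65 [-0.12249342 -0.35447187 -0.70482029]
```

Request:
servo_tool(rows=[[[50,5,21,0,0,0,-0.17],[50,10,42,0,0,0,-0.34],[50,15,63,0,0,0,-0.51],[50,20,84,0,0,0,-0.68],[50,26,106,0,0,0,-0.85],[50,31,127,0,0,0,-1.02],[50,36,148,0,0,0,-1.19],[50,42,169,0,0,0,-1.36],[50,47,190,0,0,0,-1.5],[50,47,190,0,0,0,-1.572]]])

```text
clock: 5.9
position: [454.2, 92.4, 225.8]
ee_rot: [-0.617, 0.787, 0.0, -0.001]
contact_force: [-0.7, -0.1, 0.5]
gripper_width: 49.9
grasp_force: 0.0
```

Run:
```python
from h import *
im=arm.get_image("top");cv2.imwrite("pics/t3.png",cv2.resize(im[200:280,200:345,::-1],None,fx=5.5,fy=5.5,interpolation=cv2.INTER_CUBIC))
rel(unit(-75,0,143),YAW+np.pi)
s=arm.read_state();print(s["position"],s["joints"].round(2),s["clock"])
```

```text
rel [-0.6 -2.6 82.8] [ 0.002 -0.002  0.005]
[454.13202501  91.91050492 225.784147  ] [ 0.55  0.11 -0.38 -0.   -1.08 -0.79] 5.95
```

View pics/t3.png

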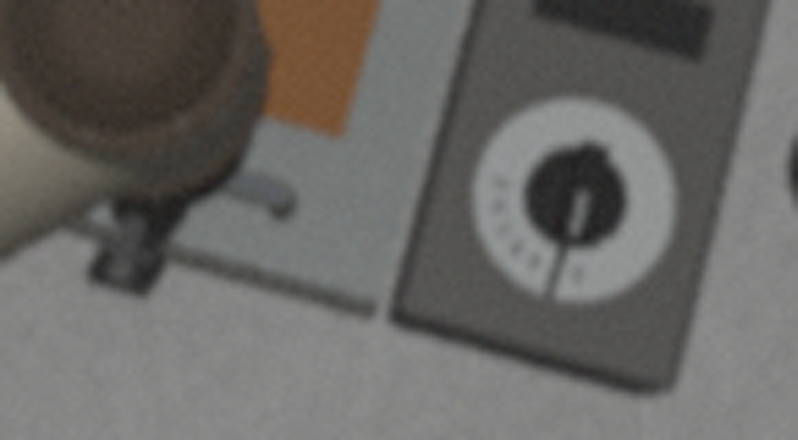

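The dial pointer, crop (584,192) to (572,238), now lies parallel to the console sides and points at the long zero stroke at (555,285). The dial reads zero and the hood is still shut. Next I'll descend on the hood bar and grip it.

Request:
servo_tool(rows=[[[50,0,-3,40,0,0,0],[50,0,-3,70,0,0,0],[50,0,-3,82,0,0,0],[50,0,-3,82,0,0,0],[30,0,-3,82,0,0,0],[20,0,-3,82,0,0,0],[14,0,-3,82,0,0,0],[8,0,-3,82,0,0,0],[8,0,-3,82,0,0,0],[8,0,-3,82,0,0,0]]])

```text
clock: 7.2
position: [458.0, 91.2, 145.9]
ee_rot: [-0.615, 0.788, -0.0, 0.0]
contact_force: [-2.2, 2.1, 5.6]
gripper_width: 11.9
grasp_force: 58.8
```

```bash
cat >> h.py <<'E'
def status():
    s=arm.read_state();R=Ro.from_quat(s["ee_rot"])
    gp=s["position"]-19*R.as_matrix()[:,2]
    d=gp-unit(100,0,72);u=Rz(-YAW)@d[:2]
    print("unit-frame rel hinge",u.round(1),d[2].round(1),"rad",np.hypot(u[0],d[2]).round(1),"open",(np.arctan2(d[2],-u[0])-np.arctan2(90,175)).round(3))
    f=s["contact_force"];print("F unit",(Rz(-YAW)@f[:2]).round(1),f[2].round(1),"tq",s["wrist_torque"].round(2),"w",s["gripper_width"].round(1),s["grasp_force"].round(0),s["clock"])
    return s
E
python3 - <<'E'
from h import *
s=status();print(s["position"]);rel(unit(-75,0,143),YAW+np.pi)
# arc in tool frame relative now: tool y = -unit x, tool z = down
a0=np.arctan2(90,175);r=np.hypot(90,175)
for t in np.arange(0,1.0,.05): print(round(t,2),"y",round(r*np.cos(a0+t)-175,1),"z",round(90-r*np.sin(a0+t),1))
E
```

```text
unit-frame rel hinge [-173.5   -0.2] 92.9 rad 196.8 open 0.016Traceback (most recent call last):
  File "<stdin>", line 2, in <module>
  File "h.py", line 25, in status
    f=s["contact_force"];print("F unit",(Rz(-YAW)@f[:2]).round(1),f[2].round(1),"tq",s["wrist_torque"].round(2),"w",s["gripper_width"].round(1),s["grasp_force"].round(0),s["clock"])
                                                                                                                    ^^^^^^^^^^^^^^^^^^^^^^^^
AttributeError: 'float' object has no attribute 'round'
```

```bash
sed -i 's/s\["gripper_width"\].round(1),s\["grasp_force"\].round(0)/round(s["gripper_width"],1),round(s["grasp_force"])/' h.py
python3 - <<'E'
from h import *
s=status()
a0=np.arctan2(90,175);r=np.hypot(90,175)
for t in np.arange(0,1.0,.05): print(round(t,2),"y",round(r*np.cos(a0+t)-175,1),"z",round(90-r*np.sin(a0+t),1))
E
```

```text
unit-frame rel hinge [-173.5   -0.2] 92.9 rad 196.8 open 0.016
F unit [-2.7  1.5] 5.6 tq [ 0.38  0.76 -0.05] w 11.9 59 7.2
0.0 y 0.0 z -0.0
0.05 y -4.7 z -8.6
0.1 y -9.9 z -17.0
0.15 y -15.4 z -25.1
0.2 y -21.4 z -33.0
0.25 y -27.7 z -40.5
0.3 y -34.4 z -47.7
0.35 y -41.5 z -54.6
0.4 y -48.9 z -61.0
0.45 y -56.6 z -67.2
0.5 y -64.6 z -72.9
0.55 y -72.9 z -78.2
0.6 y -81.4 z -83.1
0.65 y -90.2 z -87.6
0.7 y -99.1 z -91.6
0.75 y -108.3 z -95.1
0.8 y -117.6 z -98.2
0.85 y -127.1 z -100.9
0.9 y -136.7 z -103.0
0.95 y -146.4 z -104.7
```

Request:
servo_tool(rows=[[[8,0,-2.8,-5.2,0,0,0],[8,0,-5.7,-10.3,0,0,0],[8,0,-9.9,-17,0,0,0],[8,0,-15.4,-25.1,0,0,0],[8,0,-21.4,-33,0,0,0],[8,0,-27.7,-40.5,0,0,0],[8,0,-34.4,-47.7,0,0,0],[8,0,-34.4,-47.7,0,0,0]]])

```text
clock: 8.2
position: [488.9, 83.1, 193.0]
ee_rot: [-0.615, 0.789, 0.002, -0.002]
contact_force: [-8.7, 7.4, 4.2]
gripper_width: 12.1
grasp_force: 58.8
```

Run:
```python
from h import *
status()
```

```text
unit-frame rel hinge [-141.3   -0.5] 140.0 rad 198.9 open 0.305
F unit [-10.3   5.1] 4.2 tq [ 2.32  2.98 -0.07] w 12.1 59 8.2
```

Request:
servo_tool(rows=[[[8,0,-7.1,-6.9,0,0,0],[8,0,-14.5,-13.3,0,0,0],[8,0,-22.2,-19.5,0,0,0],[8,0,-30.2,-25.2,0,0,0],[8,0,-38.5,-30.5,0,0,0],[8,0,-47,-35.4,0,0,0],[8,0,-55.8,-39.9,0,0,0],[8,0,-64.7,-43.9,0,0,0],[8,0,-64.7,-43.9,0,0,0]]])

```text
clock: 9.32
position: [553.7, 66.8, 239.9]
ee_rot: [-0.616, 0.788, -0.0, -0.0]
contact_force: [-7.4, 3.9, 12.5]
gripper_width: 11.5
grasp_force: 62.4
```

Run:
```python
from h import *
status()
```

```text
unit-frame rel hinge [-74.7  -0.6] 186.9 rad 201.3 open 0.715
F unit [-8.1  1.9] 12.5 tq [ 1.31  2.7  -0.06] w 11.5 62 9.325
```

Run:
```python
from h import *
im=arm.get_image("scene");cv2.imwrite("pics/s4.png",cv2.resize(im[60:260,130:350,::-1],None,fx=3,fy=3,interpolation=cv2.INTER_CUBIC))
```

```text
(no output)
```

View pics/s4.png

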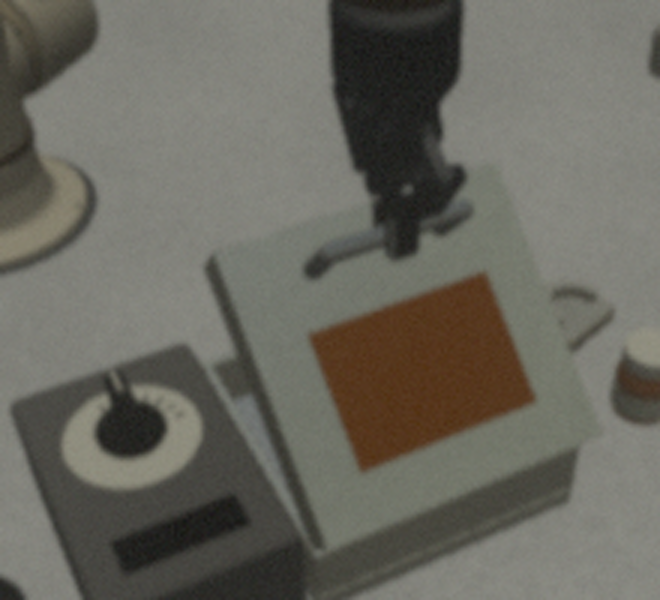

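The fingers hold the bar at crop (400,240). The hood is open about 40° and the dial is still at zero. Now I'll take it slowly past the balance point.

Request:
servo_tool(rows=[[[8,0,-4.6,-2.1,0,0,0],[8,0,-9.2,-4.2,0,0,0],[8,0,-13.9,-6,0,0,0],[8,0,-18.5,-7.6,0,0,0],[8,0,-23.2,-9.5,0,0,0],[8,0,-28,-11,0,0,0],[8,0,-33,-12.3,0,0,0],[8,0,-37.6,-13.4,0,0,0],[8,0,-37.6,-13.4,0,0,0]]])

```text
clock: 10.5
position: [590.5, 57.4, 252.0]
ee_rot: [-0.615, 0.788, -0.0, -0.0]
contact_force: [-2.8, 1.5, 5.9]
gripper_width: 11.8
grasp_force: 61.3
```

Run:
```python
from h import *
status()
```

```text
unit-frame rel hinge [-36.7  -0.8] 199.0 rad 202.3 open 0.914
F unit [-3.1  0.7] 5.9 tq [ 0.65  1.26 -0.04] w 11.8 61 10.5
```

Request:
servo_tool(rows=[[[8,0,-4,-0.8,0,0,0],[8,0,-8,-1.3,0,0,0],[8,0,-12,-1.8,0,0,0],[8,0,-12,-1.8,0,0,0],[8,0,-12,-1.8,0,0,0]]])

```text
clock: 11.12
position: [602.6, 54.4, 253.5]
ee_rot: [-0.615, 0.788, -0.001, 0.0]
contact_force: [-2.6, 0.3, 5.8]
gripper_width: 11.3
grasp_force: 62.9
```

Run:
```python
from h import *
status()
im=cv2.cvtColor(arm.get_image("scene"),cv2.COLOR_RGB2BGR);big=cv2.resize(im[60:260,130:350],None,fx=3,fy=3,interpolation=cv2.INTER_CUBIC)
def pt(x,y,z,t): # hood frame rel hinge
    return unit(100+x*np.cos(t)+z*np.sin(t),y,72-x*np.sin(t)+z*np.cos(t))
for t,c in((.87,(0,0,255)),(.97,(0,255,0)),(1.07,(255,0,0))):
    for y in(-110,110):
        u=(proj("scene",pt(-208,y,45,t))-(130,60)+.5)*3;cv2.circle(big,tuple(int(v) for v in u),3,c,1)
        print(t,y,u.round())
cv2.imwrite("pics/s5.png",big)
```

```text
unit-frame rel hinge [-24.3  -0.8] 200.5 rad 202.0 open 0.975
F unit [-2.6 -0.4] 5.8 tq [ 0.39  1.02 -0.1 ] w 11.3 63 11.125
0.87 -110 [226. 251.]
0.87 110 [519. 156.]
0.97 -110 [236. 257.]
0.97 110 [535. 159.]
1.07 -110 [248. 266.]
1.07 110 [553. 165.]
```

View pics/s5.png

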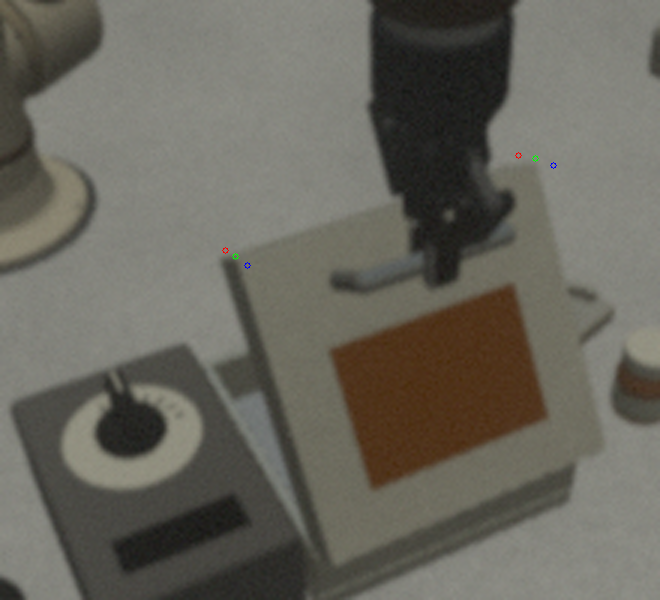

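The red, green and blue circles mark predicted hood front corners at 0.87, 0.97 and 1.07 rad. The visible corners, (236,262) and (540,165), sit at or just past green, so the hood is about 0.98 rad, past balance and well short of the stop. Now I'll ease it back.

Request:
servo_tool(rows=[[[8,0,4.5,1,0,0,0],[8,0,8.9,2.1,0,0,0],[8,0,13.8,3,0,0,0],[8,0,18.8,4,0,0,0],[8,0,23.7,5.2,0,0,0],[8,0,28.6,6.4,0,0,0],[8,0,33.3,7.8,0,0,0],[8,0,38.1,9.3,0,0,0],[8,0,42,10.6,0,0,0],[8,0,45.7,11.9,0,0,0]]])

```text
clock: 12.42
position: [557.6, 65.8, 240.4]
ee_rot: [-0.615, 0.788, -0.0, -0.0]
contact_force: [-0.3, -1.8, 4.1]
gripper_width: 11.3
grasp_force: 64.3
```

Request:
servo_tool(rows=[[[8,0,3.8,1.5,0,0,0],[8,0,7.6,3.1,0,0,0],[8,0,7.6,3.1,0,0,0],[8,0,7.6,3.1,0,0,0]]])

```text
clock: 12.92
position: [549.3, 67.9, 236.3]
ee_rot: [-0.615, 0.788, 0.001, -0.001]
contact_force: [-1.4, 0.3, 3.5]
gripper_width: 11.5
grasp_force: 64.9
```

Run:
```python
from h import *
status()
im=cv2.cvtColor(arm.get_image("scene"),cv2.COLOR_RGB2BGR);big=cv2.resize(im[60:260,130:350],None,fx=3,fy=3,interpolation=cv2.INTER_CUBIC)
def pt(x,y,z,t):
    return unit(100+x*np.cos(t)+z*np.sin(t),y,72-x*np.sin(t)+z*np.cos(t))
for t,c in((.6,(0,0,255)),(.7,(0,255,0)),(.8,(255,0,0))):
    for y in(-110,110):
        u=(proj("scene",pt(-208,y,45,t))-(130,60)+.5)*3;cv2.circle(big,tuple(int(v) for v in u),3,c,1)
        print(t,y,u.round())
cv2.imwrite("pics/s6.png",big)
```

```text
unit-frame rel hinge [-79.1  -0.6] 183.3 rad 199.7 open 0.688
F unit [-1.4 -0. ] 3.5 tq [-0.11  0.49 -0.03] w 11.5 65 12.925
0.6 -110 [205. 252.]
0.6 110 [481. 163.]
0.7 -110 [211. 249.]
0.7 110 [494. 158.]
0.8 -110 [219. 249.]
0.8 110 [508. 156.]
```

View pics/s6.png

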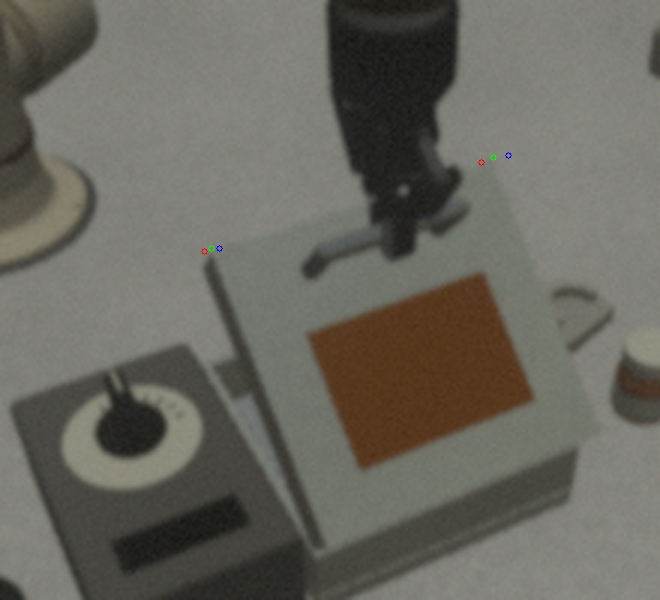

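The front corners, (210,257) and (495,163), match the green 0.70 rad marks. The bar is still gripped at (400,240), the dial is at zero, and the jar and model haven't moved. I'll hold briefly, then hand in.

Request:
servo_tool(rows=[[[8,0,0,0,0,0,0],[8,0,0,0,0,0,0],[8,0,0,0,0,0,0],[8,0,0,0,0,0,0]]])

```text
clock: 13.48
position: [550.2, 67.7, 236.8]
ee_rot: [-0.615, 0.788, 0.0, -0.0]
contact_force: [-1.7, -1.6, 1.1]
gripper_width: 11.7
grasp_force: 64.7
```

Run:
```python
from h import *
status();print(arm.job_done())
```

```text
unit-frame rel hinge [-78.3  -0.6] 183.8 rad 199.7 open 0.693
F unit [-1.3 -2. ] 1.1 tq [-0.37  0.38 -0.  ] w 11.7 65 13.475
the job is handed in; nothing more can be done
None
```

I handed the job in at 13.5 s: I turned the dial to zero with the hood shut, raised the hood to about 0.98 rad (past balance, short of its stop), and eased it back; the arm still holds it by the bar at about 0.69 rad (40°).

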